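# Swing the dosing nozzle over the beaker and lock the arm

## Robot

A 6-joint arm with a two-finger parallel gripper is mounted at the origin on a cart in front of the work surface, level with it; the furniture and walls round the work are solid. World frame = base frame: x ahead of the robot, y to its left, z up, the work surface at z = 0. Lengths are in m, angles in rad, forces in N, time in s.
With the tool pointing down it reaches from about 0.4 to 0.925 m from the base axis. Payload 3.4 kg.
Tool frame: the origin (TCP) lies on the centre line of the jaws, within the pads' length; the fingertips stand 8 mm ahead of it and the grasp point (between the pads) lies 11 mm behind it (robot.tcp_to_tips is the distance from the TCP to the fingertips, in m); z points along the fingers, y is the line along which they close (so a half turn about z gives the same grasp; the last joint's range is limited). The gripper opens to 85 mm and grips with 20 to 120 N. Pads are 22 mm wide; open, the fingers measure 114 mm over their backs; the gripper's body (76 mm by 85 mm) begins 54 mm behind the grasp point. The pads swing forward as they close: fully open they stand 13 mm farther back than shut.
Start: joints at [-1.312, 0.307, 1.506, -0, 1.328, -0.073], TCP at [0.188, -0.543, 0.212] pointing down, gripper open.
Joint ranges: [-3.12, 3.12], [-1.05, 2.28], [0.14, 2.33], [-1.42, 4.57], [0.1, 2.73], [-2.68, 2.68]. Speed limits (rad/s): [2.57, 2.57, 3.14, 3.14, 3.14, 3.14].

## Interface

Orientations are given as a unit quaternion [w, x, y, z].
In Python, from plant import robot gives the robot as it stands.
- The arm moves only by the tool jog_arm, never from a script. Its argument "rows" is a list of rows, each an object with "delta_pos": the shift along the tool's x, y, z in mm, a list of three; "twist": the turn, a rotation vector about the tool's x, y, z in rad, a list of three. In form: [{"delta_pos": [dx, dy, dz], "twist": [rx, ry, rz]}, ...]. A call has 1 to 12 rows; each row is the pose to reach, as a shift and turn from the pose commanded when the call began, along the tool's axes at that moment; what a row does not reach only later rows make up. A row lasts 1/8 s, in which the tool goes at most 62.5 mm and 10.7 degrees, less where a joint would pass 70% of its speed; a pose out of reach is approached as far as the arm can. A call with a gripper value outside its range is refused whole. "gripper" is the finger opening in mm, from 0 to 85.4, set as the call begins (left out, the last holds). The fingers move at their own pace and stop on an object; "squeeze" is the grip in N (left out, the last holds). Time passes only in rows, so rows that repeat a pose let the fingers close. It gives the time, the measured TCP pose, the force, the opening and the grip force at its end, in the units of the state.
- robot.state(): the state, without advancing time (a new reading comes with each control period).
- robot.capture(name): name is "scene" or "side" or "wrist"; returns a dict with "pixels" (400x640x3 uint8, red, green, blue), "mtx" (3x3 intrinsics, pixels), "k1" (the pictures are not rectified: a ray, as slopes to the right and down, at radius r is drawn at 1 + k1 r^2 times it, then the intrinsics apply), "rvec" (rotation vector, rad) and "tvec" (3), from world to camera coordinates, as OpenCV has them; the wrist camera has in their place "tool_from_camera" (4x4, takes a point from camera to tool coordinates, whose origin is the TCP and whose axes are the flange's). Camera axes: x right, y down, z forward; pixel columns grow to the right and rows downward; lengths in m; the calibration is good to about 2 mm. A picture is of the moment at which its call begins: read the wrist's pose just before it. There is no depth.
- robot.finish_job(): hands the job in; it is judged then, once.
Trained networks look in a picture, given as the dict that the camera call returned (one of the last four; its "shot" number tells which), for a name from the list of things; names that differ only in an ending like _2 or _b are one class to them, and where a whole thing is asked for, a point or a joint stands for the part that bears it (a point fixed in the world has none). Each returns a list of dicts, best first, with "conf" (0 to 1); they miss things now and then, are a little off and sometimes report something else, mostly with a low value. They report only what shows in the picture. A call takes as long as a camera call. They do not tell look-alikes from the thing itself.
- robot.spot_in(picture, label): "xy" ([column, row] in pixels, amid what is visible of it).
- robot.masks_of(picture, label): "mask" (400x640 bool, what is visible of it) and "xy" ([column, row] in pixels, amid what is visible of it).
The state is a dict: "time_s": time; "qpos": joint angles; "joint_vel": joint speeds; "joint_efforts": joint torques, N m; "ee_pos": TCP position; "orientation": TCP orientation; "ft_force": force on the tool from outside, world axes, zero at the start; "wrist_torque": the same for the moment, N m; "grip_width": finger opening in m; "grip_force": force on a finger pad.
Only numpy, scipy, OpenCV 4.12 (cv2) and the standard library are available. Lean on these libraries where they do the work, as an engineer would, in place of code of your own. Each camera call takes 0.05 s, during which the arm holds its last target. There are 200 camera calls.

## Task

With a finger, push the swivel arm of the dosing stand round until its nozzle is over the middle of the open glass beaker's mouth. Then push the small locking lever on top of the column clockwise (seen from above) all the way to its stop, leaving the nozzle over the beaker. Only push the arm and the lever: do not lift, shift or tip the beaker, jars or other things standing around the stand, and do not lock the lever before the nozzle is over the beaker.

Things in the scene. Friction and masses are not known exactly. Their poses are not given: they have to be found in the camera images.
- nozzle_tip (a point): Lower tip of the white nozzle that hangs from the outer end of the swivel arm, 102 mm above the worktop and 170 mm from the column's axis. It moves with the arm on a level circle. The white round nozzle block (26 mm across) at the arm's end spans 126 to 150 mm in height.
- bar_middle (a point): Point in the middle of the swivel arm's bar, 120 mm from the column's axis, 137 mm above the worktop. The bar is a level straight aluminium bar, 14 mm wide and 18 mm high (128 to 146 mm above the worktop, with a thin steel pipe on top up to 151 mm), free on both sides from 25 to 155 mm from the axis. It can be pushed from either side; about 1.2 N at this point turns it.
- column_axis (a point): Point on the vertical axis of the dosing stand's round column, 137 mm above the worktop; both the arm and the locking lever turn about this axis. The stand is fixed to the worktop: grey foot plate 115 x 110 x 12 mm, column 22 mm across, arm hub 42 mm across, top of the column and lever hub at 190 mm.
- swivel_arm (a joint): Angle of the swivel arm in rad, seen from above counterclockwise positive, from -1.2 to 1.2; 0 is straight out over the stand's front (toward the robot, give or take 0.2 rad as the stand is set down). Friction keeps it wherever it is left, no spring, whether or not the lever is locked.
- lock_lever (a joint): Angle of the locking lever in rad: 0 fully open, 1.3 locked against its stop; grows as the lever turns clockwise seen from above. Starts between 0 and 0.3. It points away from the robot side all the time: open it points away and to the left, locked away and a little to the right. Friction holds it, no spring; about 1 N at the knob turns it. It does not turn the arm.
- lever_knob (a point): Centre of the white ball knob (22 mm across) at the end of the locking lever, 62 mm from the column's axis and 178 mm above the worktop. The lever is a level round bar 10 mm thick, above the arm; two thin pins 22 mm from the axis, up to 183 mm high, mark its ends of travel.
- beaker_mouth (a point): Centre of the open mouth of the glass beaker, 53 mm across and 70 mm high, loose, standing upright on one of three round grey pads (72 mm across, 4 mm high) that lie on the nozzle's circle; its rim is 74 mm above the worktop, 28 mm below the nozzle tip. Which of the three pads carries it varies.
- jar_1: Closed squat screw-lid jar, 50 mm across and 72 mm high, loose, on another of the pads; leave it alone. Origin at the centre of its underside.
- jar_2: Closed screw-lid jar, 46 mm across and 78 mm high, loose, on another of the pads; leave it alone. Origin at the centre of its underside.
- vial_3: Capped sample vial, 27 mm across and 66 mm high, standing loose on the worktop to the left of the column; leave it alone. Origin at the centre of its underside.
- petri_dish: Flat glass dish, 60 mm across and 14 mm high, loose on the worktop between the column's foot and the pads; leave it alone. Origin at the centre of its underside.
- lab_timer: Small flat bench timer, 72 x 62 x 19 mm, loose on the worktop to the right of the column; leave it alone. Origin at the centre of its underside.
Things that resemble listed ones, but are neither listed nor needed, are in the scene too. What is shaped like the part that bears beaker_mouth but blue, green or purple is not meant.

How it is judged:
On the way, in this order (a step that is already met when the one before it is completed fails the run):
1. the nozzle stands still over the beaker's mouth, the lever still open (horizontal distance between nozzle_tip and beaker_mouth below 0.014 m and velocity of joint swivel_arm between -0.05 and 0.05 rad/s and value of joint lock_lever below 0.7 rad), for 0.2 s.
2. the lever is pushed to its stop with the nozzle still over the beaker (horizontal distance between nozzle_tip and beaker_mouth below 0.014 m and value of joint lock_lever above 1.15 rad), for 0.2 s.
At the end, for the whole second after the job is handed in: The nozzle tip is within 14 mm (level) of the centre of the beaker's mouth and still, the locking lever is within 0.15 rad of its stop, and the beaker, jars, vial, dish and timer stand where they stood (within 15 mm), the beaker upright (all of step 2 and velocity of joint swivel_arm between -0.05 and 0.05 rad/s and not (distance of any of beaker_mouth, jar_1, jar_2, vial_3, petri_dish, lab_timer from where it was at the start of the episode above 0.015 m) and angle between beaker_mouth's own z axis and vertical below 0.1 rad and linear speed of each of jar_1, jar_2 below 0.02 m/s); the robot touches nothing.
It fails at once if the beaker, a jar, the vial, the dish or the timer is lifted, shifted by more than 15 mm or knocked over (distance of any of beaker_mouth, jar_1, jar_2, vial_3, petri_dish, lab_timer from where it was at the start of the episode above 0.015 m or angle between any of beaker_mouth, jar_1, jar_2, vial_3, petri_dish, lab_timer's own z axis and vertical above 0.3 rad).
It fails at once if the lever is locked while the nozzle is not over the beaker (value of joint lock_lever above 0.9 rad and horizontal distance between nozzle_tip and beaker_mouth above 0.025 m).
It also fails if it takes over 53 s, if anything falls off the work surface, if the arm or the gripper's body presses on something with over 40 N, if the wrist force passes 120 N, or if a joint passes its speed limit or range.

## Working session

There is one attempt and no reset: what is moved stays moved. The work goes in short steps, Python scripts to look and compute and a tool call to move; the robot and the scene stay as the last step left them, time stands still between calls to the robot, and variables do not carry over. Pictures are saved under pics/ and viewed, at most 10 in all, crops included, and the job is handed in when it is done.

Besides the shell and the picture viewer there is one more tool, called after "Call:" as name(argument=value, ...), one argument or row to a line, values as JSON. jog_arm: Moves the arm, as the interface text tells. Its arguments: {"type":"object","properties":{"rows":{"type":"array","items":{"type":"object","properties":{"delta_pos":{"type":"array","items":{"type":"number"}},"twist":{"type":"array","items":{"type":"number"}}}}},"gripper":{"type":"number"},"squeeze":{"type":"number"}},"required":["rows"]}

```bash
mkdir -p pics; ls; cat > h.py <<'E'
import numpy as np, cv2
from plant import robot
def ray(p,xy):
    k=p["mtx"]; d=np.array([[p["k1"],0,0,0]],float) if 0 else None
    s=np.array([(xy[0]-k[0][2])/k[0][0],(xy[1]-k[1][2])/k[1][1]]); u=s.copy()
    for _ in range(20): u=s/(1+p["k1"]*(u@u))
    return np.array([u[0],u[1],1.])
def pose(p):
    R=cv2.Rodrigues(np.array(p["rvec"],float))[0]; return R,np.array(p["tvec"],float).ravel()
def onz(p,xy,z):
    R,t=pose(p); o=-R.T@t; d=R.T@ray(p,xy); return o+d*(z-o[2])/d[2]
def proj(p,X):
    R,t=pose(p); c=R@np.array(X,float)+t; s=c[:2]/c[2]; s=s*(1+p["k1"]*(s@s)); k=np.array(p["mtx"]); return s*[k[0,0],k[1,1]]+k[:2,2]
def tri(ps):
    A=np.zeros((3,3));b=np.zeros(3)
    for p,xy in ps:
        R,t=pose(p);o=-R.T@t;d=R.T@ray(p,xy);d/=np.linalg.norm(d);M=np.eye(3)-np.outer(d,d);A+=M;b+=M@o
    return np.linalg.solve(A,b)
def save(p,n,crop=None,s=1):
    im=p["pixels"][:,:,::-1]
    if crop: x0,y0,x1,y1=crop; im=im[y0:y1,x0:x1]
    cv2.imwrite("pics/"+n,cv2.resize(im,None,fx=s,fy=s,interpolation=cv2.INTER_CUBIC))
E
python3 - <<'E'
from h import *
a=robot.capture("scene");b=robot.capture("side")
save(a,"scene.png",s=1.25);save(b,"side.png",s=1.25)
for n,p in (("scene",a),("side",b)):
    R,t=pose(p);print(n,"cam",(-R.T@t).round(3))
    for l in ["nozzle_tip","bar_middle","column_axis","lever_knob","beaker_mouth","jar_1","vial_3","petri_dish","lab_timer"]:
        print(l,[(np.round(r["xy"]).tolist(),round(r["conf"],2)) for r in robot.spot_in(p,l)])
print(robot.state()["orientation"])
E
```

```text
pics
scene cam [0.156 0.555 0.783]
nozzle_tip [([325.0, 182.0], 0.77), ([364.0, 206.0], 0.49)]
bar_middle [([325.0, 186.0], 0.56)]
column_axis [([288.0, 200.0], 0.87)]
lever_knob [([278.0, 160.0], 0.88)]
beaker_mouth [([387.0, 275.0], 0.78), ([402.0, 245.0], 0.72), ([339.0, 252.0], 0.65), ([356.0, 305.0], 0.64), ([364.0, 205.0], 0.51)]
jar_1 [([265.0, 266.0], 0.89), ([364.0, 205.0], 0.69)]
vial_3 [([222.0, 229.0], 0.8), ([286.0, 200.0], 0.39)]
petri_dish [([296.0, 249.0], 0.78)]
lab_timer [([310.0, 164.0], 0.74)]
side cam [-0.268  0.455  1.002]
nozzle_tip [([324.0, 198.0], 0.85)]
bar_middle [([325.0, 197.0], 0.72)]
column_axis [([301.0, 197.0], 0.87)]
lever_knob [([297.0, 163.0], 0.45)]
beaker_mouth [([368.0, 257.0], 0.85), ([340.0, 274.0], 0.78), ([316.0, 245.0], 0.69), ([306.0, 284.0], 0.57)]
jar_1 [([262.0, 236.0], 0.96), ([354.0, 220.0], 0.94)]
vial_3 [([247.0, 207.0], 0.48)]
petri_dish [([296.0, 237.0], 0.61)]
lab_timer [([292.0, 162.0], 0.63), ([340.0, 182.0], 0.58)]
[1.62818404e-05 9.86190614e-01 1.65614227e-01 2.98799627e-06]
```

```bash
python3 - <<'E'
from h import *
a=robot.capture("scene");b=robot.capture("side")
A=cv2.resize(a["pixels"][130:330,190:450,::-1],None,fx=3,fy=3,interpolation=2);cv2.imwrite("pics/a.png",A)
B=cv2.resize(b["pixels"][130:330,190:450,::-1],None,fx=3,fy=3,interpolation=2);cv2.imwrite("pics/b.png",B)
E
```

```text
(no output)
```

View pics/a.png

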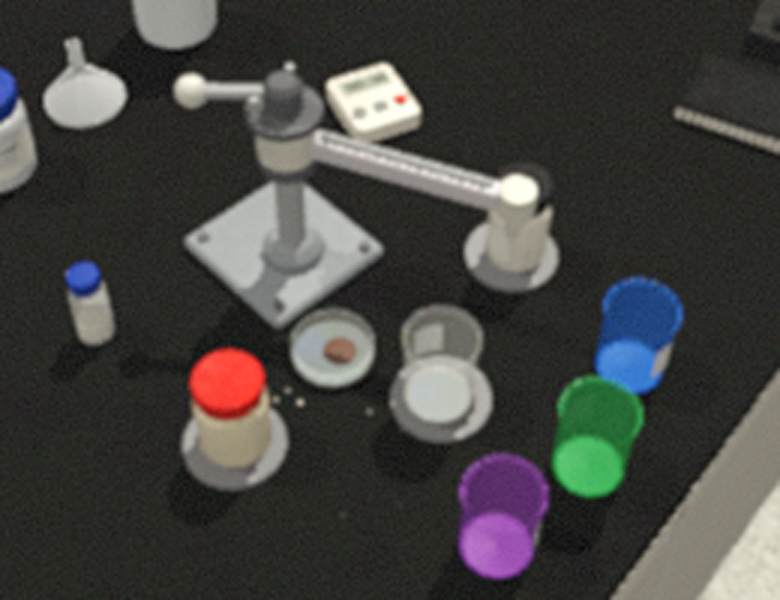

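View pics/b.png

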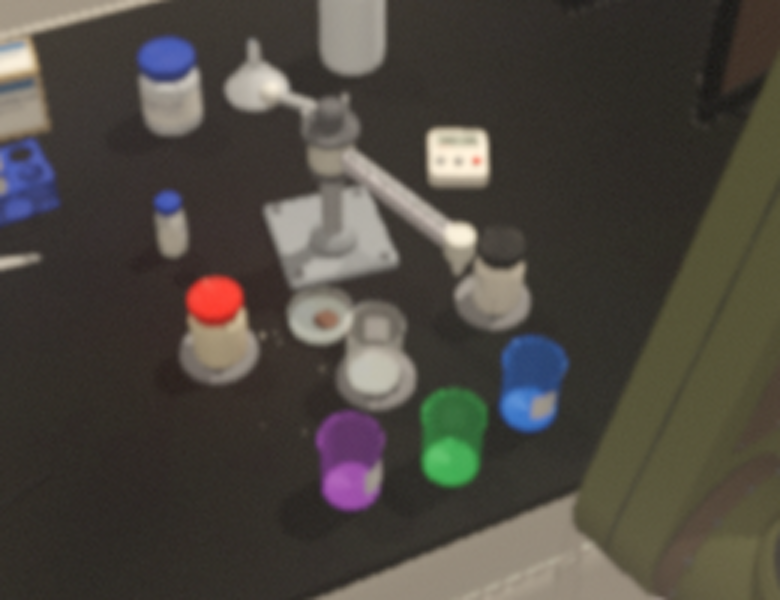

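The pictures show these beaker-shaped things (scene pixels): clear beaker on a grey pad (339,252), blue (402,245), green (387,275) and purple (356,305). I choose the clear one on the pad. The red-lidded and black-lidded jars stand on the other two pads. The arm points at the black-lidded jar, and the knob is at (254,160).

```bash
python3 - <<'E'
from h import *
a=robot.capture("scene");b=robot.capture("side")
c=lambda x,y:(190+x/3,130+y/3)
pts={"mouth":(c(442,338),c(377,328),.074),"pad":(c(441,398),c(376,377),.004),"coltop":(c(284,80),c(334,103),.19),"colbase":(c(292,250),c(333,238),.012),"knob":(c(191,90),c(271,90),.178),
"nozblock":(c(518,190),c(460,233),.146),"blackjar":(c(520,178),c(502,245),.076),"redjar":(c(228,380),c(216,300),.075),"padred":(c(235,443),c(220,352),.004),"padblk":(c(511,253),c(493,299),.004),
"vial":(c(85,270),c(168,200),.064),"petri":(c(333,345),c(320,313),.012),"blue":(c(642,310),c(535,365),.074),"green":(c(600,410),c(453,415),.074),"purple":(c(503,485),c(350,440),.074),"timer":(c(374,100),c(458,157),.015)}
for n,(u,v,z) in pts.items():
    print(n,onz(a,u,z)[:2].round(3),onz(b,v,z)[:2].round(3),tri([(a,u),(b,v)]).round(3))
p=[m for m in robot.masks_of(a,"nozzle_tip")]
for m in p: print(m["xy"],m["conf"],m["mask"].sum())
s=robot.state();print(s["time_s"],s["ee_pos"],s["qpos"])
save(a,"crop.png",(300,215,430,330),5)
E
```

```text
mouth [0.451 0.122] [0.445 0.119] [0.457 0.113 0.06 ]
pad [0.449 0.122] [0.446 0.119] [ 0.452  0.117 -0.004]
coltop [0.615 0.09 ] [0.614 0.085] [0.624 0.08  0.179]
colbase [0.617 0.091] [0.618 0.087] [0.622 0.086 0.005]
knob [0.666 0.128] [0.668 0.125] [0.671 0.124 0.174]
nozblock [0.456 0.037] [0.458 0.035] [0.457 0.035 0.145]
blackjar [ 0.495 -0.031] [ 0.487 -0.028] [ 0.496 -0.035  0.068]
redjar [0.538 0.238] [0.534 0.236] [0.543 0.234 0.064]
padred [0.536 0.241] [0.533 0.238] [ 0.542  0.236 -0.007]
padblk [ 0.488 -0.02 ] [ 0.486 -0.023] [ 0.492 -0.028 -0.005]
vial [0.688 0.23 ] [0.685 0.232] [0.687 0.23  0.063]
petri [0.534 0.139] [0.532 0.138] [0.537 0.136 0.006]
blue [0.359 0.016] [0.351 0.013] [0.363 0.004 0.057]
green [0.337 0.103] [0.333 0.101] [0.339 0.098 0.065]
purple [0.354 0.187] [0.346 0.189] [0.356 0.184 0.063]
timer [ 0.674 -0.078] [ 0.669 -0.079] [ 0.68  -0.086  0.004]
[325.4, 184.1] 0.83 944
1.25 [ 0.18782595 -0.54345374  0.21199094] [-1.31149707e+00  3.06802426e-01  1.50643323e+00  9.44243186e-06
  1.32837325e+00 -7.34870507e-02]
```

View pics/crop.png

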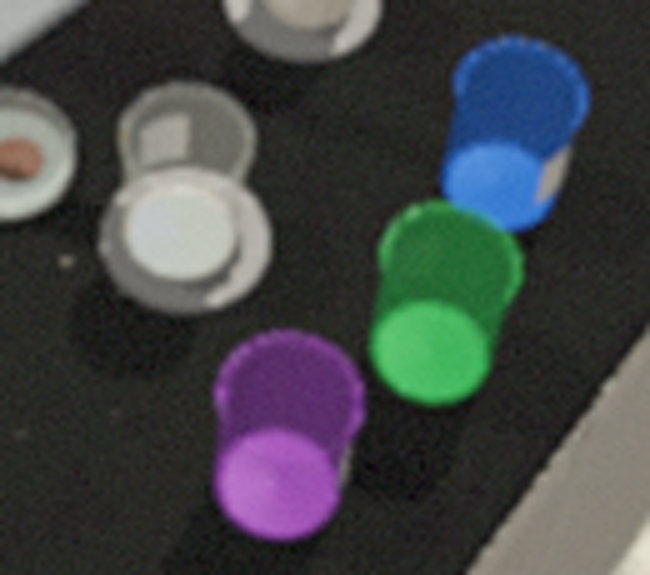

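The close crop confirms the choice: it is the colourless beaker on the grey pad, mouth at about (337,243). The coloured ones stand off the pads. Positions: column (0.615, 0.088), mouth (0.449, 0.121), nozzle (0.457, 0.036). The arm needs about 0.51 rad clockwise, so I'll push the bar from its -y side.

Call:
jog_arm(
  rows=[
    {"delta_pos": [45,-38,0],"twist": [0,0,0]},
    {"delta_pos": [90,-77,0],"twist": [0,0,0]},
    {"delta_pos": [135,-115,0],"twist": [0,0,0]},
    {"delta_pos": [180,-154,0],"twist": [0,0,0]},
    {"delta_pos": [225,-192,0],"twist": [0,0,0]},
    {"delta_pos": [270,-230,0],"twist": [0,0,0]},
    {"delta_pos": [315,-269,0],"twist": [0,0,0]},
    {"delta_pos": [360,-307,0],"twist": [0,0,0]},
    {"delta_pos": [405,-346,0],"twist": [0,0,0]},
    {"delta_pos": [450,-384,0],"twist": [0,0,0]},
    {"delta_pos": [490,-418,0],"twist": [0,0,0]},
    {"delta_pos": [490,-418,0],"twist": [0,0,0]},
  ],
  gripper=0,
)

```text
time_s: 2.75
ee_pos: [0.5163, 0.0148, 0.212]
orientation: [-0.0, 0.986, 0.168, 0.001]
ft_force: [-0.2, -0.3, 0.3]
grip_width: -0.0004
grip_force: 0.0
```

Call:
jog_arm(
  rows=[
    {"delta_pos": [0,0,36],"twist": [0,0,0]},
    {"delta_pos": [0,0,72],"twist": [0,0,0]},
    {"delta_pos": [0,0,72],"twist": [0,0,0]},
    {"delta_pos": [0,0,72],"twist": [0,0,0]},
  ],
)

```text
time_s: 3.25
ee_pos: [0.5149, 0.011, 0.141]
orientation: [0.0, 0.986, 0.165, 0.001]
ft_force: [0.7, 0.3, -0.2]
grip_width: 0.0001
grip_force: 0.0
```

```bash
python3 - <<'E'
from h import *
a=robot.capture("scene");b=robot.capture("side")
im=np.hstack([p["pixels"][110:310,210:410,::-1] for p in (a,b)])
cv2.imwrite("pics/c.png",cv2.resize(im,None,fx=2,fy=2,interpolation=2))
s=robot.state();print(s["ee_pos"],s["ft_force"],proj(a,s["ee_pos"]),proj(b,s["ee_pos"]))
E
```

```text
[0.51571096 0.01116956 0.14167202] [-0.01565582 -0.49307055 -0.06008454] [346.18987528 174.53071987] [341.08732819 192.20422932]
```

View pics/c.png

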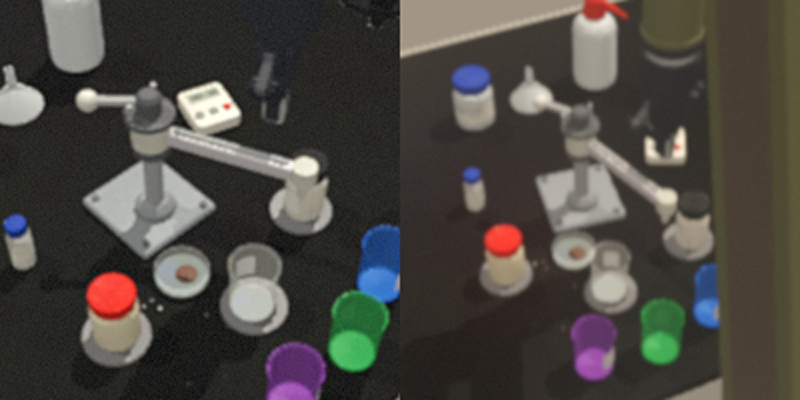

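```bash
cat > plan.py <<'E'
import numpy as np,sys
def plan(pos,yaw,ths,d,r=.115,C=(.615,.088)):
    ex=np.array([np.cos(yaw),np.sin(yaw)]);ey=np.array([np.sin(yaw),-np.cos(yaw)])
    for t in ths:
        P=np.array(C)-r*np.array([np.cos(t),np.sin(t)])+d*np.array([np.sin(t),-np.cos(t)])-pos
        print(round(t,3),(P@ex*1e3).round(1),(P@ey*1e3).round(1),"twist",round(yaw-t,3))
E
python3 -c "
from plan import *
plan(np.array([.514,.0115]),.334,[.334]+list(np.linspace(.31,-.09,10)),.0215)"
```

```text
0.334 5.5 -17.7 twist 0.0
0.31 5.0 -20.4 twist 0.024
0.266 4.3 -25.6 twist 0.068
0.221 3.8 -30.8 twist 0.113
0.177 3.5 -35.9 twist 0.157
0.132 3.5 -41.1 twist 0.202
0.088 3.7 -46.3 twist 0.246
0.043 4.2 -51.5 twist 0.291
-0.001 4.8 -56.7 twist 0.335
-0.046 5.7 -61.8 twist 0.38
-0.09 6.8 -66.9 twist 0.424
```

Call:
jog_arm(
  rows=[
    {"delta_pos": [5,-10,4],"twist": [0,0,0]},
    {"delta_pos": [5,-18,4],"twist": [0,0,0.02]},
    {"delta_pos": [4,-26,4],"twist": [0,0,0.07]},
    {"delta_pos": [4,-31,4],"twist": [0,0,0.11]},
    {"delta_pos": [4,-36,4],"twist": [0,0,0.16]},
    {"delta_pos": [4,-41,4],"twist": [0,0,0.2]},
    {"delta_pos": [4,-46,4],"twist": [0,0,0.25]},
    {"delta_pos": [4,-52,4],"twist": [0,0,0.29]},
    {"delta_pos": [5,-57,4],"twist": [0,0,0.34]},
    {"delta_pos": [6,-62,4],"twist": [0,0,0.38]},
    {"delta_pos": [7,-67,4],"twist": [0,0,0.42]},
    {"delta_pos": [7,-67,4],"twist": [0,0,0.42]},
  ],
)

```text
time_s: 4.85
ee_pos: [0.4988, 0.0781, 0.1362]
orientation: [-0.0, 0.999, -0.043, 0.0]
ft_force: [-0.3, -0.6, -0.4]
grip_width: 0.0001
grip_force: 0.0
```

```bash
python3 - <<'E'
from h import *
a=robot.capture("scene");b=robot.capture("side")
im=np.hstack([p["pixels"][130:280,240:400,::-1] for p in (a,b)])
cv2.imwrite("pics/d.png",cv2.resize(im,None,fx=2.5,fy=2.5,interpolation=2))
s=robot.state();print(s["ee_pos"],s["ft_force"],s["orientation"])
for p in (a,b): print([(r["xy"],r["conf"]) for r in robot.spot_in(p,"nozzle_tip")])
E
```

```text
[0.49902478 0.07762605 0.13615129] [-0.28590852 -0.75245826 -0.34598136] [ 3.07314016e-05  9.99075028e-01 -4.30008997e-02  1.03322592e-04]
[([318.2, 182.8], 0.69), ([223.6, 233.0], 0.18)]
[([335.9, 207.6], 0.72), ([313.9, 244.3], 0.27)]
```

View pics/d.png

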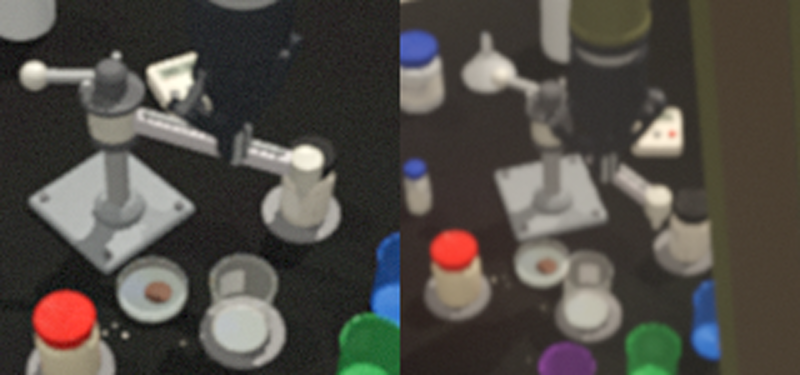

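```bash
python3 - <<'E'
from h import *
a=robot.capture("scene");b=robot.capture("side")
print(robot.tcp_to_tips)
s=robot.state();e=np.array(s["ee_pos"])
for z in (.16,.15,.136,.128): e[2]=z;print(z,proj(a,e),proj(b,e))
for r in (.08,.115,.15):
  X=np.array([.615-r*.95,.088-r*.313,.146]);print(r,proj(a,X),proj(b,X))
print(e)
save(a,"e.png",(270,140,390,240),5)
E
```

```text
0.008
0.16 [333.48291975 189.87024491] [321.72626492 198.40644181]
0.15 [333.31217427 193.32525371] [321.67023816 201.12668944]
0.136 [333.07781187 198.0644358 ] [321.592856   204.88242684]
0.128 [332.94628248 200.72259891] [321.54918115 207.00148131]
0.08 [322.1064815  181.64444435] [320.07966675 191.11871822]
0.115 [338.26229873 186.12616963] [329.16142147 197.81073127]
0.15 [354.70546721 190.69039527] [338.51408312 204.7029299 ]
[0.49913758 0.0771951  0.128     ]
```

View pics/e.png

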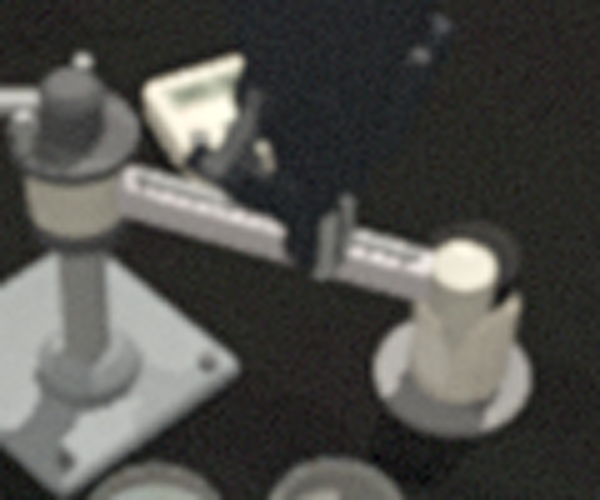

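The finger passed over the bar without moving it: the nozzle is still at (363,192), so the tips ride higher than expected. I'll go back to the -y side and push about 20 mm lower, still well above the jar tops.

Call:
jog_arm(
  rows=[
    {"delta_pos": [0,0,-50],"twist": [0,0,0]},
    {"delta_pos": [7,25,-50],"twist": [0,0,-0.14]},
    {"delta_pos": [14,50,-50],"twist": [0,0,-0.28]},
    {"delta_pos": [21,68,-50],"twist": [0,0,-0.42]},
    {"delta_pos": [21,70,-50],"twist": [0,0,-0.42]},
    {"delta_pos": [21,70,-20],"twist": [0,0,-0.42]},
    {"delta_pos": [21,70,0],"twist": [0,0,-0.42]},
    {"delta_pos": [21,70,18],"twist": [0,0,-0.42]},
    {"delta_pos": [21,70,18],"twist": [0,0,-0.42]},
  ],
)

```text
time_s: 6.28
ee_pos: [0.5122, 0.0064, 0.1167]
orientation: [-0.001, 0.986, 0.165, -0.002]
ft_force: [0.5, -0.4, -0.1]
grip_width: -0.0001
grip_force: 0.0
```

```bash
python3 - <<'E'
from h import *
s=robot.state();print(s["ee_pos"],s["ft_force"],s["orientation"],s["grip_width"])
w=robot.capture("wrist");a=robot.capture("scene")
im=np.vstack([cv2.resize(w["pixels"],(480,300)),cv2.resize(a["pixels"][140:240,270:430],(480,300),interpolation=2)])[:,:,::-1]
cv2.imwrite("pics/f.png",im); print(np.round(w["tool_from_camera"],3))
E
```

```text
[0.51221196 0.00644448 0.11669549] [ 0.50734634 -0.40126909 -0.10432348] [-6.15326436e-04  9.86333232e-01  1.64750764e-01 -1.88727443e-03] -7.07719064775598e-05
[[ 0.    -0.951 -0.309  0.079]
 [ 1.    -0.     0.    -0.001]
 [-0.    -0.309  0.951 -0.162]
 [ 0.     0.     0.     1.   ]]
```

View pics/f.png

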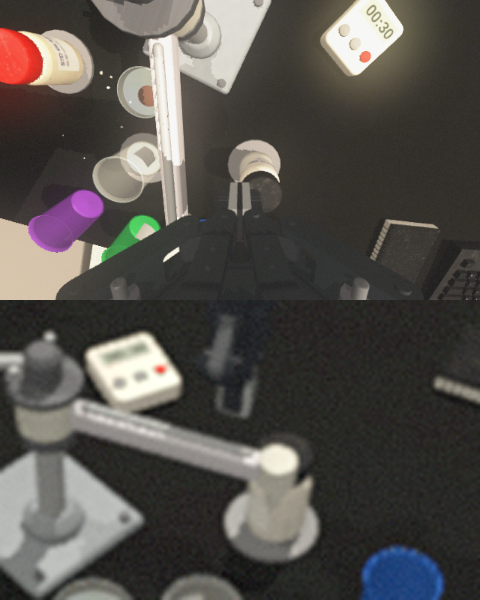

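Call:
jog_arm(
  rows=[
    {"delta_pos": [5,-15,0],"twist": [0,0,0]},
    {"delta_pos": [6,-22,0],"twist": [0,0,0.02]},
    {"delta_pos": [6,-30,0],"twist": [0,0,0.07]},
    {"delta_pos": [6,-35,0],"twist": [0,0,0.11]},
    {"delta_pos": [6,-40,0],"twist": [0,0,0.16]},
    {"delta_pos": [6,-45,0],"twist": [0,0,0.2]},
    {"delta_pos": [6,-45,0],"twist": [0,0,0.2]},
  ],
)

```text
time_s: 7.25
ee_pos: [0.5048, 0.0509, 0.1184]
orientation: [-0.0, 0.998, 0.067, 0.0]
ft_force: [-0.9, -0.1, 1.1]
grip_width: 0.0001
grip_force: 0.0
```

```bash
cat > m.py <<'E'
from h import *
s=robot.state();print(s["time_s"],s["ee_pos"],s["ft_force"])
for n in ("scene","side"):
    p=robot.capture(n)
    for l in ("nozzle_tip","bar_middle"):
        m=robot.masks_of(p,l)
        for r in m[:2]:
            ys,xs=np.nonzero(r["mask"]);print(n,l,np.round(r["xy"]),round(r["conf"],2),len(xs),xs.min(),xs.max(),ys.min(),ys.max())
    # white nozzle top: brightest blob with z=.15
    cv2.imwrite(f"pics/{n}_last.png",cv2.resize(p["pixels"][140:260,270:400,::-1],None,fx=3,fy=3,interpolation=2))
a,b=[cv2.imread(f"pics/{n}_last.png") for n in ("scene","side")]
cv2.imwrite("pics/ab_last.png",np.hstack([a,b]))
E
python3 m.py
```

```text
7.25 [0.50478887 0.05093558 0.11843247] [-0.89141862 -0.08596033  1.12164734]
scene nozzle_tip [324. 190.] 0.95 1005 276 363 175 217
scene bar_middle [322. 191.] 0.75 981 276 363 175 215
side nozzle_tip [319. 200.] 0.64 532 293 340 178 223
side bar_middle [320. 200.] 0.91 501 294 340 179 223
```

```bash
python3 - <<'E'
from h import *
a=robot.capture("scene");b=robot.capture("side")
for t in (.318,.25,.2,.13,0,-.1,-.196):
  for z in (.15,.102):
    X=[.615-.17*np.cos(t),.088-.17*np.sin(t),z];print(t,z,proj(a,X).round(1),proj(b,X).round(1))
E
```

```text
0.318 0.15 [364.4 192. ] [344.  207.7]
0.318 0.102 [362.4 207.8] [343.2 220.3]
0.25 0.15 [362.5 195.9] [340.8 209.8]
0.25 0.102 [360.6 211.7] [340.  222.4]
0.2 0.15 [360.9 198.8] [338.2 211.2]
0.2 0.102 [359.  214.5] [337.5 223.8]
0.13 0.15 [358.2 202.7] [334.5 213.1]
0.13 0.102 [356.4 218.4] [333.9 225.7]
0 0.15 [352.2 209.6] [327.  216.1]
0 0.102 [350.6 225.3] [326.5 228.7]
-0.1 0.15 [346.5 214.7] [320.8 217.9]
-0.1 0.102 [345.2 230.2] [320.5 230.5]
-0.196 0.15 [340.4 219.1] [314.6 219.2]
-0.196 0.102 [339.3 234.6] [314.5 231.8]
```

View pics/ab_last.png

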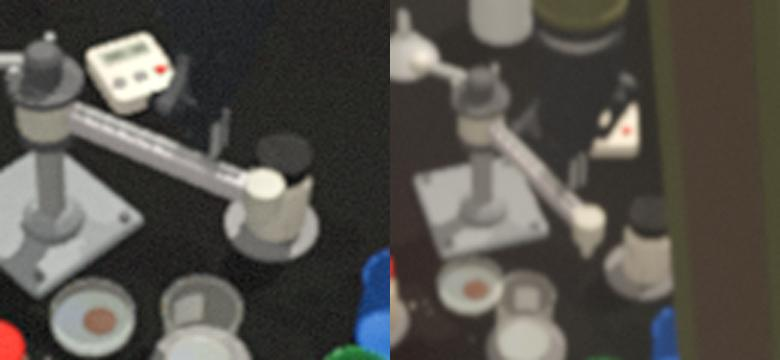

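The bar is now moving with the finger: the nozzle is at scene (358,201) and side (336,212), θ ≈ 0.16. I'll continue the push.

```bash
python3 -c "
from plan import *
plan(np.array([.505,.0510]),.134,list(np.linspace(.132,-.17,8)),.0215)"
```

```text
0.132 -1.1 -0.7 twist 0.002
0.089 -1.9 -5.7 twist 0.045
0.046 -2.5 -10.7 twist 0.088
0.003 -2.9 -15.7 twist 0.131
-0.041 -3.0 -20.8 twist 0.175
-0.084 -3.0 -25.8 twist 0.218
-0.127 -2.7 -30.9 twist 0.261
-0.17 -2.2 -35.9 twist 0.304
```

Call:
jog_arm(
  rows=[
    {"delta_pos": [-2,-6,0],"twist": [0,0,0.05]},
    {"delta_pos": [-2,-11,0],"twist": [0,0,0.09]},
    {"delta_pos": [-3,-16,0],"twist": [0,0,0.13]},
    {"delta_pos": [-3,-21,0],"twist": [0,0,0.18]},
    {"delta_pos": [-3,-26,0],"twist": [0,0,0.22]},
    {"delta_pos": [-3,-31,0],"twist": [0,0,0.26]},
    {"delta_pos": [-2,-36,0],"twist": [0,0,0.3]},
    {"delta_pos": [-2,-36,0],"twist": [0,0,0.3]},
  ],
)

```text
time_s: 8.65
ee_pos: [0.4981, 0.0857, 0.118]
orientation: [0.0, 0.997, -0.083, -0.0]
ft_force: [-0.3, -0.1, -0.1]
grip_width: 0.0001
grip_force: 0.0
```

```bash
python3 m.py
```

```text
8.65 [0.49813702 0.08567515 0.11798962] [-0.25232861 -0.14062775 -0.0895006 ]
scene nozzle_tip [316. 198.] 0.76 871 276 348 175 232
scene nozzle_tip [363. 202.] 0.41 639 352 372 185 220
scene bar_middle [317. 202.] 0.76 935 276 348 175 231
side nozzle_tip [317. 217.] 0.49 215 307 322 198 229
side bar_middle [317. 217.] 0.49 212 307 323 198 228
```

View pics/ab_last.png

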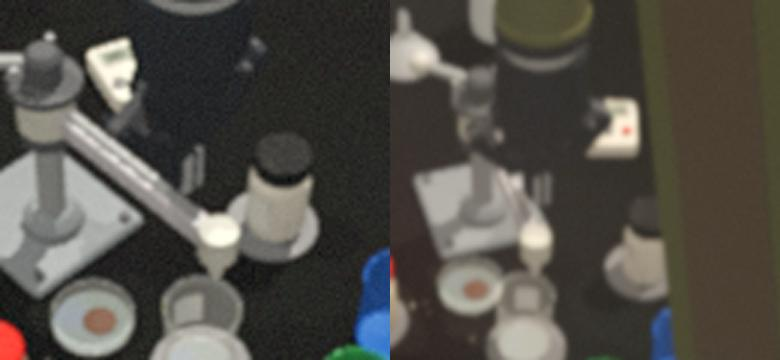

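```bash
python3 -c "
from plan import *
plan(np.array([.4980,.0860]),-.17,[-.17,-.195,-.217],.0215)"
```

```text
-0.17 -0.0 -0.3 twist 0.0
-0.195 -0.5 -3.1 twist 0.025
-0.217 -0.9 -5.7 twist 0.047
```

Call:
jog_arm(
  rows=[
    {"delta_pos": [0,-2,0],"twist": [0,0,0.02]},
    {"delta_pos": [-1,-4,0],"twist": [0,0,0.04]},
    {"delta_pos": [-1,-5.5,0],"twist": [0,0,0.045]},
    {"delta_pos": [-1,-5.5,0],"twist": [0,0,0.045]},
    {"delta_pos": [-1,-5.5,0],"twist": [0,0,0.045]},
    {"delta_pos": [-1,5,0],"twist": [0,0,0.045]},
    {"delta_pos": [-1,25,0],"twist": [0,0,0.045]},
    {"delta_pos": [-1,30,0],"twist": [0,0,0.045]},
    {"delta_pos": [-1,30,-50],"twist": [0,0,0.045]},
    {"delta_pos": [-1,30,-100],"twist": [0,0,0.045]},
    {"delta_pos": [-1,30,-130],"twist": [0,0,0.045]},
    {"delta_pos": [-1,30,-130],"twist": [0,0,0.045]},
  ],
)

```text
time_s: 10.45
ee_pos: [0.4942, 0.0564, 0.2509]
orientation: [-0.001, 0.994, -0.106, 0.003]
ft_force: [-0.8, 0.1, -0.2]
grip_width: -0.0002
grip_force: 0.0
```

```bash
python3 m.py; python3 - <<'E'
from h import *
w=robot.capture("wrist");s=robot.state();print(s["ee_pos"],s["orientation"])
# compose: scene, side, wrist
A=cv2.imread("pics/ab_last.png")
cv2.imwrite("pics/fin.png",np.vstack([A[:, :],cv2.resize(w["pixels"][:,:,::-1][:180],(780,219))]))
E
```

```text
10.45 [0.49423047 0.05635246 0.25091947] [-0.77631146  0.08831227 -0.23321358]
scene nozzle_tip [318. 200.] 0.88 915 276 346 175 233
scene bar_middle [316. 203.] 0.86 860 276 345 175 234
scene bar_middle [300. 248.] 0.44 482 289 312 235 258
side nozzle_tip [310. 205.] 0.85 378 294 319 180 230
side bar_middle [310. 206.] 0.7 502 293 321 177 230
[0.49130998 0.0562225  0.24665026] [ 1.51263815e-04  9.94373969e-01 -1.05917004e-01 -1.40568272e-03]
```

View pics/fin.png

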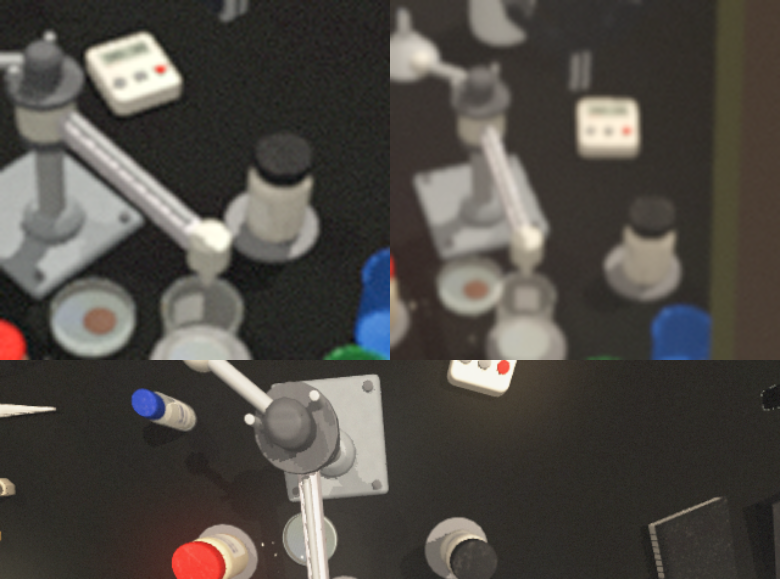

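The nozzle tip is now at scene (339,234) and side (316,230), centred on the clear beaker's mouth (337,243) to within about 3 mm. Next I move to the left of the lever knob.

Call:
jog_arm(
  rows=[
    {"delta_pos": [30,-32,0],"twist": [0,0,-0.05]},
    {"delta_pos": [60,-64,0],"twist": [0,0,-0.1]},
    {"delta_pos": [90,-96,0],"twist": [0,0,-0.15]},
    {"delta_pos": [120,-130,0],"twist": [0,0,-0.2]},
    {"delta_pos": [145,-156,0],"twist": [0,0,-0.21]},
    {"delta_pos": [145,-156,0],"twist": [0,0,-0.21]},
    {"delta_pos": [145,-156,40],"twist": [0,0,-0.21]},
    {"delta_pos": [145,-156,75],"twist": [0,0,-0.21]},
    {"delta_pos": [145,-156,96],"twist": [0,0,-0.21]},
    {"delta_pos": [145,-156,96],"twist": [0,0,-0.21]},
    {"delta_pos": [145,-156,96],"twist": [0,0,-0.21]},
  ],
)

```text
time_s: 12.18
ee_pos: [0.6669, 0.1779, 0.1529]
orientation: [-0.0, 1.0, -0.001, 0.0]
ft_force: [-0.4, -0.4, 0.4]
grip_width: 0.0
grip_force: 0.0
```

```bash
cat > k.py <<'E'
from h import *
s=robot.state();print(s["time_s"],np.round(s["ee_pos"],4),np.round(s["ft_force"],2),np.round(s["orientation"],3))
for n in ("scene","side"):
    p=robot.capture(n)
    for r in robot.spot_in(p,"lever_knob"): print(n,r["xy"],round(r["conf"],2),onz(p,r["xy"],.178).round(3))
    for r in robot.masks_of(p,"lever_knob")[:2]:
        ys,xs=np.nonzero(r["mask"]);print(" mask",xs.min(),xs.max(),ys.min(),ys.max())
    for r in robot.masks_of(p,"nozzle_tip")[:1]:
        ys,xs=np.nonzero(r["mask"]);print(" noz",xs.min(),xs.max(),ys.min(),ys.max())
    g=p["pixels"][140:175,240:330].min(2)
    n_,l,st,c=cv2.connectedComponentsWithStats((g>150).astype(np.uint8))
    print(" white",[(c[i]+[240,140]).round(1).tolist()+[int(st[i,4])] for i in range(1,n_) if st[i,4]>15])
E
python3 k.py; python3 - <<'E'
from h import *
a=robot.capture("scene");b=robot.capture("side")
for d in (40,30,20,10,0,-10,-20,-30,-40):
  t=np.radians(d);X=[.615+.062*np.cos(t),.088+.062*np.sin(t),.178];print(d,proj(a,X).round(),proj(b,X).round())
E
```

```text
12.175 [0.6669 0.1779 0.1529] [-0.38 -0.36  0.43] [-0.     1.    -0.001  0.   ]
scene [277.3, 159.2] 0.59 [0.631 0.096 0.178]
 mask 249 290 155 169
 noz 276 344 175 234
 white [[313.7, 162.6, 459], [259.5, 158.7, 119]]
side [293.2, 163.8] 0.6 [0.638 0.099 0.178]
 mask 277 303 160 172
 noz 293 320 178 230
 white [[277.2, 158.7, 171], [245.5, 159.0, 26]]
40 [255. 161.] [280. 162.]
30 [256. 157.] [282. 159.]
20 [258. 154.] [285. 157.]
10 [260. 150.] [288. 156.]
0 [264. 148.] [291. 155.]
-10 [267. 145.] [295. 154.]
-20 [272. 143.] [299. 154.]
-30 [277. 142.] [303. 154.]
-40 [282. 141.] [306. 154.]
```

Call:
jog_arm(
  rows=[
    {"delta_pos": [0,12,0]},
    {"delta_pos": [0,20,0]},
    {"delta_pos": [0,26,0]},
    {"delta_pos": [0,32,0]},
    {"delta_pos": [0,38,0]},
    {"delta_pos": [0,44,0]},
    {"delta_pos": [0,50,0]},
    {"delta_pos": [0,56,0]},
    {"delta_pos": [0,56,0]},
  ],
)

```text
invalid input at $.rows[0]: expected keys delta_pos, twist
```

```bash
python3 k.py
```

```text
12.675 [0.6668 0.1783 0.1522] [-0.6  -0.22  0.05] [-0.     1.    -0.001  0.   ]
scene [278.1, 159.9] 0.61 [0.628 0.096 0.178]
 mask 249 291 154 170
 mask 324 349 233 270
 noz 276 345 176 232
 white [[313.7, 162.5, 458], [259.6, 158.7, 119]]
side [294.2, 162.5] 0.7 [0.642 0.094 0.178]
side [296.6, 201.9] 0.33 [0.498 0.148 0.178]
 mask 242 251 194 213
 mask 277 304 158 173
 noz 293 320 178 231
 white [[277.2, 158.8, 168], [245.2, 159.0, 24]]
```

Call:
jog_arm(
  rows=[
    {"delta_pos": [0,12,0],"twist": [0,0,0]},
    {"delta_pos": [0,20,0],"twist": [0,0,0]},
    {"delta_pos": [0,26,0],"twist": [0,0,0]},
    {"delta_pos": [0,32,0],"twist": [0,0,0]},
    {"delta_pos": [0,38,0],"twist": [0,0,0]},
    {"delta_pos": [0,44,0],"twist": [0,0,0]},
    {"delta_pos": [0,50,0],"twist": [0,0,0]},
    {"delta_pos": [0,56,0],"twist": [0,0,0]},
    {"delta_pos": [0,56,0],"twist": [0,0,0]},
  ],
)

```text
time_s: 14.2
ee_pos: [0.666, 0.1211, 0.1516]
orientation: [0.0, 1.0, -0.001, -0.001]
ft_force: [-0.3, 0.1, 0.1]
grip_width: -0.0
grip_force: 0.0
```

```bash
python3 k.py
```

```text
14.2 [0.666  0.1211 0.1516] [-0.3   0.15  0.11] [ 0.     1.    -0.001 -0.001]
scene [285.2, 159.7] 0.58 [0.617 0.087 0.178]
 mask 263 291 148 169
 mask 288 314 233 259
 noz 276 345 175 234
 white [[269.0, 153.0, 49], [313.7, 162.6, 461]]
side [297.3, 162.2] 0.48 [0.64  0.086 0.178]
 mask 292 319 178 229
 mask 287 304 153 173
 noz 293 320 179 230
 white [[289.6, 155.3, 27], [249.0, 158.2, 54], [272.4, 160.2, 103]]
```

Call:
jog_arm(
  rows=[
    {"delta_pos": [0,6,0],"twist": [0,0,0]},
    {"delta_pos": [0,12,0],"twist": [0,0,0]},
    {"delta_pos": [0,18,0],"twist": [0,0,0]},
    {"delta_pos": [0,24,0],"twist": [0,0,0]},
    {"delta_pos": [0,28,0],"twist": [0,0,0]},
    {"delta_pos": [0,32,0],"twist": [0,0,0]},
    {"delta_pos": [0,32,0],"twist": [0,0,0]},
  ],
)

```text
time_s: 15.48
ee_pos: [0.6667, 0.0896, 0.152]
orientation: [0.0, 1.0, -0.001, 0.0]
ft_force: [0.4, -0.0, -0.3]
grip_width: 0.0001
grip_force: 0.0
```

```bash
python3 k.py
```

```text
15.475 [0.6667 0.0896 0.152 ] [ 0.42 -0.04 -0.26] [ 0.     1.    -0.001  0.   ]
scene [281.4, 155.4] 0.56 [0.632 0.082 0.178]
 mask 274 291 140 169
 noz 275 346 175 234
 white [[244.8, 141.8, 32], [274.4, 143.8, 26], [313.7, 162.5, 459]]
side [298.8, 164.0] 0.66 [0.631 0.085 0.178]
 mask 296 304 151 172
 noz 292 320 178 230
 white [[300.1, 153.0, 42], [275.8, 158.7, 200], [249.0, 158.1, 51]]
```

Call:
jog_arm(
  rows=[
    {"delta_pos": [0,2,0],"twist": [0,0,0]},
    {"delta_pos": [0,4,0],"twist": [0,0,0]},
    {"delta_pos": [0,4,0],"twist": [0,0,0]},
  ],
)

```text
time_s: 16.25
ee_pos: [0.6666, 0.0862, 0.152]
orientation: [-0.0, 1.0, -0.001, 0.0]
ft_force: [-0.0, 0.8, -0.0]
grip_width: 0.0002
grip_force: 0.4
```

Call:
jog_arm(
  rows=[
    {"delta_pos": [0,2,0],"twist": [0,0,0]},
    {"delta_pos": [0,4,0],"twist": [0,0,0]},
    {"delta_pos": [0,4,0],"twist": [0,0,0]},
  ],
)

```text
time_s: 16.62
ee_pos: [0.6666, 0.0819, 0.1521]
orientation: [0.0, 1.0, -0.001, 0.0]
ft_force: [0.2, 0.8, 0.3]
grip_width: 0.0
grip_force: 0.4
```

```bash
python3 k.py
```

```text
16.625 [0.6666 0.0819 0.1521] [0.23 0.78 0.33] [ 0.     1.    -0.001  0.   ]
scene [280.3, 157.9] 0.72 [0.628 0.089 0.178]
 mask 276 291 137 169
 noz 275 345 175 235
 white [[245.5, 141.5, 39], [277.4, 141.7, 20], [313.7, 162.6, 462]]
side [300.7, 164.3] 0.43 [0.628 0.081 0.178]
 mask 295 305 151 173
 noz 292 319 178 229
 white [[303.3, 151.8, 38], [275.8, 158.7, 200], [249.4, 158.4, 56]]
```

Around -30° now, with no stop felt yet. I'll continue in small steps.

Call:
jog_arm(
  rows=[
    {"delta_pos": [0,2,0],"twist": [0,0,0]},
    {"delta_pos": [0,4,0],"twist": [0,0,0]},
    {"delta_pos": [0,4,0],"twist": [0,0,0]},
  ],
)

```text
time_s: 17.4
ee_pos: [0.6666, 0.0799, 0.1521]
orientation: [-0.002, 1.0, -0.001, 0.0]
ft_force: [-0.1, 4.9, -0.1]
grip_width: 0.0002
grip_force: 2.5
```

Call:
jog_arm(
  rows=[
    {"delta_pos": [0,2,0],"twist": [0,0,0]},
    {"delta_pos": [0,3,0],"twist": [0,0,0]},
    {"delta_pos": [0,3,0],"twist": [0,0,0]},
  ],
)

```text
time_s: 17.77
ee_pos: [0.6666, 0.0796, 0.1521]
orientation: [-0.004, 1.0, -0.001, 0.0]
ft_force: [-0.3, 11.1, 0.4]
grip_width: -0.0002
grip_force: 5.1
```

```bash
python3 k.py
```

```text
17.775 [0.6666 0.0796 0.1521] [-0.31 11.11  0.44] [-0.004  1.    -0.001  0.   ]
scene [281.1, 155.9] 0.7 [0.631 0.084 0.178]
 mask 277 290 140 168
 mask 324 349 232 270
 noz 276 345 175 234
 white [[245.8, 141.7, 38], [278.3, 141.5, 17], [313.7, 162.5, 460]]
side [300.3, 166.4] 0.71 [0.62  0.085 0.178]
 mask 295 305 151 173
 noz 293 320 178 231
 white [[304.0, 151.6, 33], [275.7, 158.7, 201], [249.1, 158.3, 55]]
```

The lever is at its stop: the reaction is 11 N and the finger no longer moves. The nozzle mask is unchanged. I'll back off and raise.

Call:
jog_arm(
  rows=[
    {"delta_pos": [0,-10,0],"twist": [0,0,0]},
    {"delta_pos": [0,-40,0],"twist": [0,0,0]},
    {"delta_pos": [0,-60,0],"twist": [0,0,0]},
    {"delta_pos": [0,-60,-50],"twist": [0,0,0]},
    {"delta_pos": [0,-60,-100],"twist": [0,0,0]},
    {"delta_pos": [0,-60,-110],"twist": [0,0,0]},
    {"delta_pos": [0,-60,-110],"twist": [0,0,0]},
    {"delta_pos": [0,-60,-110],"twist": [0,0,0]},
  ],
)

```text
time_s: 19.18
ee_pos: [0.6655, 0.1349, 0.2599]
orientation: [0.0, 1.0, -0.001, -0.002]
ft_force: [-0.5, -0.1, -0.2]
grip_width: -0.0001
grip_force: 0.0
```

```bash
python3 k.py
```

```text
19.175 [0.6655 0.1349 0.2599] [-0.54 -0.06 -0.16] [ 0.     1.    -0.001 -0.002]
scene [281.2, 156.2] 0.63 [0.631 0.084 0.178]
 mask 272 292 137 170
 mask 351 373 185 220
 noz 276 345 174 235
 white [[277.8, 145.7, 82], [313.7, 162.5, 455]]
side [303.1, 163.8] 0.44 [0.627 0.074 0.178]
side [310.1, 204.9] 0.32 [0.474 0.122 0.178]
 mask 295 305 151 173
 noz 293 320 179 231
 white [[302.7, 154.0, 66], [275.8, 158.7, 199], [249.2, 158.2, 53]]
```

```bash
python3 -c "
from plant import robot
print(robot.finish_job())"
```

```text
the job is handed in; nothing more can be done
None
```

I handed the job in at about 19 s of the 53 s allowed, with no verdict returned: by the camera the nozzle is within about 3 mm of the middle of the clear beaker's mouth, and the locking lever is against its stop (felt at 11 N). My first push passed over the bar without moving it, so I repeated it lower, and I saw no sign that anything else had moved.

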